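Bearing-ball dispenser: dial to the largest opening, then tip the balls out

TASK

Get the three bearing balls out of the sifter drum and into its tray: turn the blue dial lid until its largest opening (the biggest white dot) stands at the orange spout, then raise the orange handle to tip the drum so that the balls roll out. Afterwards lower the drum back down level and let go, leaving the dial at the largest opening.

Things in the scene. Friction and masses are not known exactly. Their poses are not given: they have to be found in the camera images.
- dispenser: Grey stand fixed to the table, carrying the drum; origin on the table under the dial's axis, x towards the handle, y to the left seen from the spout, z up. The orange spout faces -x, more or less towards the robot; below it the tray. With the drum level the blue lid (110 mm across) has its top at z 95 mm and the drum's pivot, parallel to y, is at x -52, z 45 mm.
- dial_knob (a point): Middle of the black grip bar on the blue lid, on the dial's axis, 118 mm above the table. Bar: 56 long, 14 wide, 32 mm tall, its top 9 mm above this point, the lid 23 mm below. x along the bar, y across it (grip across it from above), z up. The bar's line points at the lid's largest white dot; at the largest setting the bar lies on the line from handle to spout, that dot at the spout.
- sifter_dial (a joint): Turn of the blue lid, rad, growing anticlockwise from above. Three skirt openings, each under a white dot of matching size, come to the spout at 0 (7 mm), 0.8 (10 mm) and 1.6 (46 mm, the only one that lets balls out); stops at -0.1 and 1.75. Stays where left (friction 0.05 N m). Starts between 0.15 and 0.8: turn it 0.8 to 1.45 anticlockwise.
- handle_bar (a point): Middle of the round orange handle bar (12 mm thick, along y, 90 mm free between two steel arms), 145 mm behind the dial's axis, 75 mm above the table, free below. Level drum: x points away from the spout, z up. Grip from above, a finger on the spout side and one on the far side. It rises on an arc of 199 mm about the pivot, which is 197 mm towards the spout and 30 mm lower; the bar may turn in the grip.
- drum_tip (a joint): Tip of the drum about its pivot, rad: 0 level on its rest, growing as the handle is raised, stop at 0.6. Balls roll out from 0.4 to 0.55 (bar 75 to 98 mm higher, 27 to 45 mm nearer the spout) within 1 to 2 s. About 0.6 kg; its weight brings it back down when it is lowered or let go.
- tray_floor (a point): Centre of the floor of the aluminium catch tray, 109 by 104 mm inside, walls 28 mm high, part of the stand, below the spout. Axes as the stand's: x towards the handle, y along the handle bar, z up.
- ball_a_center (a point): Shiny steel bearing ball, 14 mm in diameter, 12 g; the point is its centre. It starts out of sight inside the drum, against the inside of the wall on the handle side. Not to be touched: it rolls by itself.
- ball_b_center (a point): Shiny steel bearing ball, 14 mm in diameter, 12 g; the point is its centre. It starts out of sight inside the drum, against the inside of the wall on the handle side. Not to be touched: it rolls by itself.
- ball_c_center (a point): Shiny steel bearing ball, 14 mm in diameter, 12 g; the point is its centre. It starts out of sight inside the drum, against the inside of the wall on the handle side. Not to be touched: it rolls by itself.

How it is judged:
On the way, in this order (a step that is already met when the one before it is completed fails the run):
1. the dial stands at the largest opening while the drum is still level (value of joint sifter_dial between 1.38 and 1.82 rad and value of joint drum_tip below 0.1 rad), for 0.2 s.
2. the drum is tipped by its handle (value of joint drum_tip above 0.25 rad), for 0.1 s.
At the end, for the whole second after the job is handed in: All three balls lie in the catch tray, the drum is back down level (within 0.06 rad) and the dial still stands at the largest opening (1.6 rad, within 0.22) (value of joint sifter_dial between 1.38 and 1.82 rad and value of joint drum_tip below 0.06 rad and x of ball_a_center in the frame of tray_floor between -0.056 and 0.056 m and y of ball_a_center in the frame of tray_floor between -0.054 and 0.054 m and z of each of ball_a_center, ball_b_center, ball_c_center in the frame of tray_floor below 0.03 m and x of ball_b_center in the frame of tray_floor between -0.056 and 0.056 m and y of ball_b_center in the frame of tray_floor between -0.054 and 0.054 m and x of ball_c_center in the frame of tray_floor between -0.056 and 0.056 m and y of ball_c_center in the frame of tray_floor between -0.054 and 0.054 m); the robot touches nothing.
It also fails if it takes over 51 s, if anything falls off the work surface, if the arm or the gripper's body presses on something with over 40 N, if the wrist force passes 120 N, or if a joint passes its speed limit or range.

ROBOT

A 7-joint arm with a two-finger parallel gripper is mounted at the origin on a cart in front of the work surface, level with it; the furniture and walls round the work are solid. World frame = base frame: x ahead of the robot, y to its left, z up, the work surface at z = 0. Lengths are in m, angles in rad, forces in N, time in s.
With the tool pointing down it reaches from about 0.4 to 0.875 m from the base axis. Payload 4.4 kg.
Tool frame: the origin (TCP) lies at the very end of the fingers, on their centre line; the grasp point (between the pads) lies 19 mm behind it; z points along the fingers, y is the line along which they close (so a half turn about z gives the same grasp; the last joint's range is limited). The gripper opens to 85 mm and grips with 20 to 120 N. Pads are 22 mm wide; open, the fingers measure 114 mm over their backs; the gripper's body (76 mm by 85 mm) begins 54 mm behind the grasp point. The pads swing forward as they close: fully open they stand 13 mm farther back than shut.
Start: joints at [1.096, 0.628, 0.038, 1.517, -0.027, 0.996, -0.02], TCP at [0.258, -0.596, 0.231] pointing down, gripper open.
Joint ranges: [-3.06, 3.06], [-0.37, 2.12], [-1.25, 1.32], [0.18, 2.47], [-1.1, 4.24], [0.23, 1.98], [-2.94, 2.94]. Speed limits (rad/s): [2.57, 2.57, 3.14, 3.14, 3.14, 3.14, 3.14].

INTERFACE

Orientations are given as a rotation vector (axis times angle).
In Python, from station import bot gives the robot as it stands.
- The arm moves only by the tool play_rows, never from a script. Its argument "series" is a list that holds one entry, the list of rows, each a list of 5 numbers: the opening, from 0 (shut) to 1 (fully open), then the shift along the tool's x, y, z in mm, then the turn about the tool's z in rad. A call has 1 to 20 rows; each row is the pose to reach, as a shift and turn from the pose commanded when the call began, along the tool's axes at that moment; what a row does not reach only later rows make up. A row lasts 1/12 s, in which the tool goes at most 41.7 mm and 7.16 degrees, less where a joint would pass 70% of its speed; a pose out of reach is approached as far as the arm can. A call with a gripper value outside its range is refused whole. The fingers move at their own pace and stop on an object; "newtons" is the grip in N (left out, the last holds). Time passes only in rows, so rows that repeat a pose let the fingers close. It gives the time, the measured TCP pose, the force, the opening and the grip force at its end, in the units of the state.
- bot.state(): the state, without advancing time (a new reading comes with each control period).
- bot.snapshot(name): name is "scene" or "top"; returns the picture (384x512x3 uint8, blue, green, red); there is no depth.
- bot.calibration(name): a dict with "fovy" (degrees; the focal length in pixels is half the picture's height over the tangent of half this angle, whatever the lens; pixels are square), "cx", "cy" (the principal point, pixels), "rvec" (rotation vector, rad) and "tvec" (3), from world to camera coordinates, as OpenCV has them. Camera axes: x right, y down, z forward; pixel columns grow to the right and rows downward; lengths in m; the calibration is good to about 2 mm. A picture is of the moment at which its call begins. calibration takes no time and is no camera call.
- bot.hand_in(): hands the job in; it is judged then, once.
The state is a dict: "t": time; "joint_pos": joint angles; "qvel": joint speeds; "joint_torque": joint torques, N m; "tool_pos": TCP position; "tool_rot": TCP orientation; "ft_force": force on the tool from outside, world axes, zero at the start; "torque": the same for the moment, N m; "finger_gap": finger opening in m; "grasp_force": force on a finger pad.
Only numpy, scipy, OpenCV 4.12 (cv2) and the standard library are available. Lean on these libraries where they do the work, as an engineer would, in place of code of your own. Each camera call takes 0.05 s, during which the arm holds its last target. There are 200 camera calls.

## Working session

There is one attempt and no reset: what is moved stays moved. The work goes in short steps, Python scripts to look and compute and a tool call to move; the robot and the scene stay as the last step left them, time stands still between calls to the robot, and variables do not carry over. Pictures are saved under pics/ and viewed, at most 10 in all, crops included, and the job is handed in when it is done.

Besides the shell and the picture viewer there is one more tool, called after ">>>" as name(argument=value, ...) on one line, values as JSON. play_rows: Moves the arm, as the interface text tells. Its arguments: {"type":"object","properties":{"series":{"type":"array","items":{"type":"array","items":{"type":"array","items":{"type":"number"}}}},"newtons":{"type":"number"}},"required":["series"]}

```bash
mkdir -p pics; python3 - <<'E'
from station import bot
import cv2,numpy as np
s=bot.state();print(s['t'],s['tool_pos'],s['tool_rot'],s['finger_gap'])
for n in("scene","top"):
    im=bot.snapshot(n);cv2.imwrite(f"pics/{n}0.png",im)
    c=bot.calibration(n);R=cv2.Rodrigues(np.array(c['rvec']))[0];print(n,c['fovy'],c['cx'],c['cy'],(-R.T@np.array(c['tvec'])).round(3),R.round(2).tolist())
E
```

```text
0.0 [ 0.25818241 -0.59585663  0.23039967] [-3.07440111e+00 -6.37322281e-01  5.71605162e-04] 0.08573028169760706
scene 51.016982561018644 253.3757176013244 191.31162158938426 [ 0.21  -0.53   0.609] [[0.87, -0.49, 0.0], [-0.3, -0.54, -0.78], [0.39, 0.68, -0.62]]
top 57.977973900089985 259.94551348241544 196.09472114319905 [0.404 0.046 0.946] [[0.03, -1.0, -0.03], [-0.99, -0.02, -0.13], [0.13, 0.03, -0.99]]
```

View pics/top0.png

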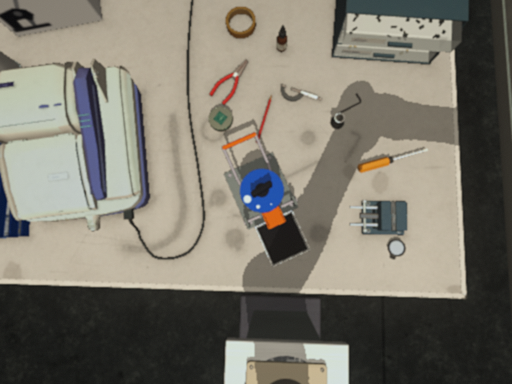

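View pics/scene0.png

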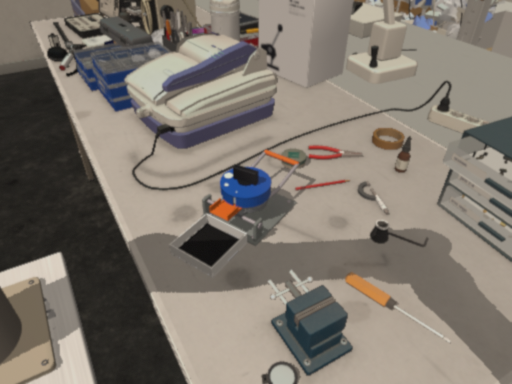

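The top view shows the lid at about (262,190), the handle bar near (240,141), the spout near (275,217) and a big white dot near (248,199). The scene view agrees: lid (246,186), handle (282,157).

```bash
cat > h.py <<'E'
from station import bot
import cv2,numpy as np
def ray(n,uv,z):
    c=bot.calibration(n);R=cv2.Rodrigues(np.array(c['rvec']))[0];C=-R.T@np.array(c['tvec']).ravel()
    f=192/np.tan(np.radians(c['fovy']/2))
    d=R.T@np.array([(uv[0]-c['cx'])/f,(uv[1]-c['cy'])/f,1]);return C+d*(z-C[2])/d[2]
def blobs(m,lo=4):
    n,_,st,ce=cv2.connectedComponentsWithStats(m.astype(np.uint8));return [(st[i,4],ce[i]) for i in range(1,n) if st[i,4]>=lo]
E
python3 - <<'E'
from h import *
for n,(x0,x1,y0,y1) in dict(top=(215,310,115,270),scene=(165,305,140,225)).items():
    im=cv2.imread(f"pics/{n}0.png");hsv=cv2.cvtColor(im,cv2.COLOR_BGR2HSV)
    roi=np.zeros(im.shape[:2],bool);roi[y0:y1,x0:x1]=1
    H,S,V=cv2.split(hsv)
    bl=roi&(H>100)&(H<125)&(S>140)&(V>70)
    cnt=max(cv2.findContours(bl.astype(np.uint8),0,1)[0],key=cv2.contourArea)
    hull=cv2.convexHull(cnt);print(n,'ellipse',cv2.fitEllipse(hull))
    P=np.array([ray(n,p[0],.095)[:2] for p in hull]);print('circ',cv2.minEnclosingCircle(P.astype(np.float32)))
    for a,c in blobs(roi&(H>5)&(H<18)&(S>170)&(V>120),15):print('orange',a,c,ray(n,c,.075 ))
    disk=cv2.fillPoly(np.zeros(im.shape[:2],np.uint8),[hull],1)>0
    for a,c in blobs(disk&(S<110)&(V>130),2):print('white',a,c,ray(n,c,.095))
    for a,c in blobs(disk&(V<60),10):print('black',a,c,ray(n,c,.127))
    cv2.imwrite(f"pics/c{n}.png",cv2.resize(im[y0:y1,x0:x1],None,fx=4,fy=4,interpolation=2)[:600])
E
```

```text
top ellipse ((261.44281005859375, 189.95753479003906), (43.14153289794922, 43.33123016357422), 82.24484252929688)
circ ((0.5341588854789734, 0.07122389227151871), 0.054683201014995575)
orange 118 [238.40677966 140.81355932] [0.66464234 0.1349251  0.075     ]
orange 309 [273.65695793 217.9223301 ] [0.46660451 0.03904456 0.075     ]
white 59 [246.84745763 198.6440678 ] [0.51128744 0.10664812 0.095     ]
white 3 [270.66666667 203.66666667] [0.50018511 0.04736515 0.095     ]
white 14 [257.5        206.28571429] [0.4928992  0.07969737 0.095     ]
black 189 [261.40740741 188.93650794] [0.53146643 0.0702784  0.127     ]
scene ellipse ((245.17930603027344, 186.56173706054688), (40.63703536987305, 50.35083770751953), 89.57483673095703)
circ ((0.5331602096557617, 0.0542052686214447), 0.06747784465551376)
orange 118 [280.91525424 157.33050847] [0.66717279 0.13920666 0.075     ]
orange 319 [223.02194357 209.28213166] [0.46232121 0.03616335 0.075     ]
white 32 [228.5625  176.21875] [0.51144656 0.10720938 0.095     ]
white 17 [225.88235294 184.41176471] [0.49337684 0.08387355 0.095     ]
white 2 [236.  191.5] [0.50082531 0.05214894 0.095     ]
black 304 [246.45723684 176.69736842] [0.52359223 0.04842741 0.127     ]
```

View pics/ctop.png

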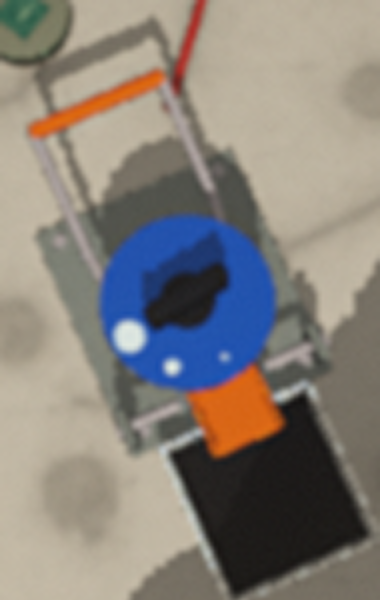

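View pics/cscene.png

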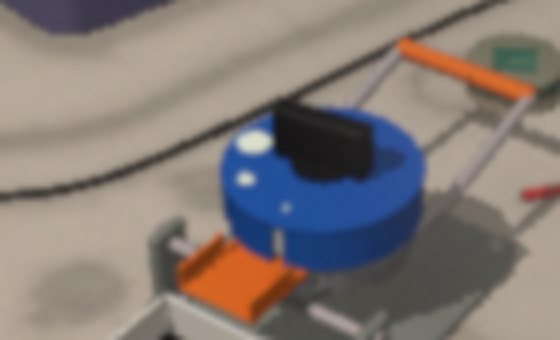

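The crops show the largest dot on the lid's left side, about 1.48 rad clockwise from the spout. The lid axis is near (0.534, 0.071), the stand heading about 0.457 rad and the bar direction about 2.11 rad. I'll move above the knob first.

>>> play_rows(series=[[[1,518,-502,50,-1.7],[1,518,-502,50,-1.7],[1,518,-502,50,-1.7],[1,518,-502,50,-1.7],[1,518,-502,50,-1.7],[1,518,-502,50,-1.7],[1,518,-502,50,-1.7],[1,518,-502,50,-1.7],[1,518,-502,50,-1.7],[1,518,-502,50,-1.7],[1,518,-502,50,-1.7],[1,518,-502,50,-1.7],[1,518,-502,50,-1.7],[1,518,-502,50,-1.7],[1,518,-502,50,-1.7],[1,518,-502,50,-1.7],[1,518,-502,50,-1.7],[1,518,-502,50,-1.7],[1,518,-502,50,-1.7],[1,518,-502,50,-1.7]]], newtons=40)

```text
t: 1.77
tool_pos: [0.5337, 0.0708, 0.1808]
tool_rot: [-1.548, -2.733, 0.001]
ft_force: [-0.1, -0.4, -0.3]
finger_gap: 0.0856
grasp_force: 0.0
```

>>> play_rows(series=[[[1,0,0,30,0],[1,0,0,55,0],[1,0,0,70,0],[1,0,0,79,0],[1,0,0,79,0],[0.5,0,0,79,0],[0.2,0,0,79,0],[0,0,0,79,0],[0,0,0,79,0],[0,0,0,79,0],[0,0,0,79,0],[0,0,0,79,0],[0,0,0,79,0],[0,0,0,79,0],[0,0,0,79,0]]], newtons=40)

```text
t: 3.02
tool_pos: [0.5353, 0.0704, 0.103]
tool_rot: [1.55, 2.73, 0.002]
ft_force: [1.6, 0.1, 6.6]
finger_gap: 0.0131
grasp_force: 45.8
```

>>> play_rows(series=[[[0,0,0,-1,-0.1],[0,0,0,-1,-0.2],[0,0,0,-1,-0.3],[0,0,0,-1,-0.4],[0,0,0,-1,-0.5],[0,0,0,-1,-0.6],[0,0,0,-1,-0.7],[0,0,0,-1,-0.8],[0,0,0,-1,-0.9],[0,0,0,-1,-1.0],[0,0,0,-1,-1.1],[0,0,0,-1,-1.2],[0,0,0,-1,-1.3],[0,0,0,-1,-1.4],[0,0,0,-1,-1.46],[0,0,0,-1,-1.46],[0,0,0,-1,-1.46]]])

```text
t: 4.43
tool_pos: [0.5358, 0.0739, 0.1036]
tool_rot: [-0.669, 3.064, 0.009]
ft_force: [3.6, 7.0, -1.5]
finger_gap: 0.0129
grasp_force: 44.6
```

```bash
python3 - <<'E'
from h import *
s=bot.state();print(s['torque'],s['joint_pos'])
E
```

```text
[ 1.34626834 -0.96696176  0.04540313] [ 0.29260396  0.76876841 -0.75765191  1.92776666  0.76403087  0.75301817
  1.08894201]
```

>>> play_rows(series=[[[0.3,0,0,0,0],[1,0,0,0,0],[1,0,0,0,0],[1,0,0,0,0],[1,0,0,0,0],[1,0,0,0,0],[1,0,0,-30,0],[1,0,0,-60,0],[1,0,0,-90,0],[1,0,0,-90,0.1],[1,0,100,-90,0.2],[1,0,150,-90,0.3],[1,0,200,-90,0.4],[1,0,200,-90,0.5],[1,0,200,-90,0.6],[1,0,200,-90,0.7],[1,0,200,-90,0.8]]])

```text
t: 5.85
tool_pos: [0.4497, 0.2551, 0.1937]
tool_rot: [-0.581, -3.087, -0.002]
ft_force: [0.5, -0.6, 0.4]
finger_gap: 0.0856
grasp_force: 0.0
```

```bash
python3 - <<'E'
from h import *
for n,(x0,x1,y0,y1) in dict(top=(215,310,115,265),scene=(165,305,140,240)).items():
    im=bot.snapshot(n);cv2.imwrite(f"pics/{n}1.png",im)
    cv2.imwrite(f"pics/c{n}1.png",cv2.resize(im[y0:y1,x0:x1],None,fx=4,fy=4,interpolation=2)[:600])
E
```

```text
(no output)
```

View pics/ctop1.png

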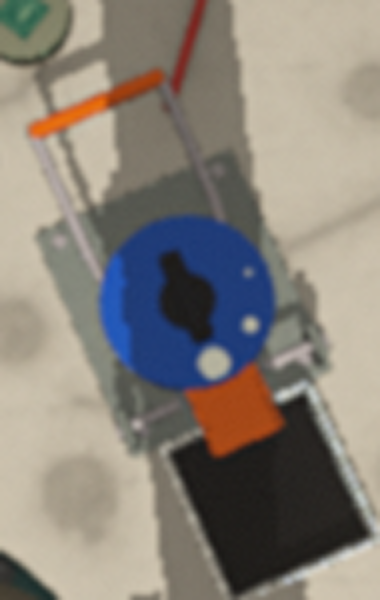

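View pics/cscene1.png

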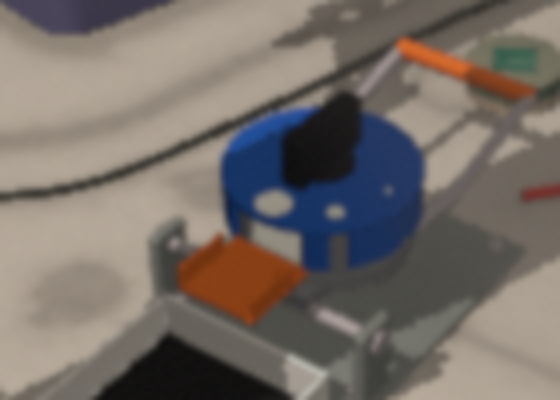

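The bar and the largest dot (crop (213,362)) now lie on the handle–spout line, and the large opening is visible behind the spout. Next I'll move above the handle bar.

>>> play_rows(series=[[[1,-244,-31,0,0.742],[1,-244,-31,0,0.742],[1,-244,-31,0,0.742],[1,-244,-31,0,0.742],[1,-244,-31,0,0.742],[1,-244,-31,0,0.742],[1,-244,-31,40,0.742],[1,-244,-31,40,0.742],[1,-244,-31,40,0.742],[1,-244,-31,40,0.742]]])

```text
t: 6.78
tool_pos: [0.6668, 0.1352, 0.154]
tool_rot: [-1.658, -2.667, -0.001]
ft_force: [0.7, 0.8, 0.4]
finger_gap: 0.0849
grasp_force: 0.0
```

>>> play_rows(series=[[[1,0,0,30,0],[1,0,0,60,0],[1,0,0,85,0],[1,0,0,97,0],[1,0,0,97,0],[0.5,0,0,97,0],[0.2,0,0,97,0],[0,0,0,97,0],[0,0,0,97,0],[0,0,0,97,0],[0,0,0,97,0],[0,0,0,97,0],[0,0,0,97,0],[0,0,0,97,0],[0,0,0,97,0]]], newtons=40)

```text
t: 8.03
tool_pos: [0.6656, 0.1333, 0.057]
tool_rot: [-1.662, -2.664, 0.006]
ft_force: [-5.0, -2.4, 6.8]
finger_gap: 0.0106
grasp_force: 39.0
```

>>> play_rows(series=[[[0,0,-1,-5,0],[0,0,-1.7,-10,0],[0,0,-3,-15,0],[0,0,-4,-19.5,0],[0,0,-5.5,-24,0],[0,0,-6.7,-29,0],[0,0,-8.3,-34,0],[0,0,-10,-38.5,0],[0,0,-11.7,-43,0],[0,0,-13.5,-48,0],[0,0,-15.5,-52.5,0],[0,0,-17.7,-57,0],[0,0,-20,-61.5,0],[0,0,-22.2,-66,0],[0,0,-24.7,-70,0],[0,0,-27.2,-74.5,0],[0,0,-30,-78.5,0],[0,0,-32.6,-83,0],[0,0,-36,-87.5,0],[0,0,-37,-89,0]]])

```text
t: 9.7
tool_pos: [0.6337, 0.1181, 0.1462]
tool_rot: [1.662, 2.666, 0.001]
ft_force: [-4.5, -1.0, -6.8]
finger_gap: 0.0104
grasp_force: 39.0
```

>>> play_rows(series=[[[0,0,0,0,0],[0,0,0,0,0],[0,0,0,0,0],[0,0,0,0,0],[0,0,0,0,0],[0,0,0,0,0],[0,0,0,0,0],[0,0,0,0,0],[0,0,0,0,0],[0,0,0,0,0],[0,0,0,0,0],[0,0,0,0,0],[0,0,0,0,0],[0,0,0,0,0],[0,0,0,0,0],[0,0,0,0,0],[0,0,0,0,0],[0,0,0,0,0],[0,0,0,0,0],[0,0,0,0,0]]])

```text
t: 11.37
tool_pos: [0.6341, 0.1183, 0.1454]
tool_rot: [1.662, 2.666, 0.001]
ft_force: [-2.6, 0.1, -6.2]
finger_gap: 0.0103
grasp_force: 39.1
```

```bash
python3 - <<'E'
from h import *
a=bot.snapshot("top")[150:270,190:320];b=bot.snapshot("scene")[130:280,150:310]
f=lambda i:cv2.resize(i,(400,int(400*i.shape[0]/i.shape[1])),interpolation=2)[:360]
a,b=f(a),f(b);h=min(len(a),len(b));cv2.imwrite("pics/tip.png",np.hstack([a[:h],b[:h]]))
E
```

```text
(no output)
```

View pics/tip.png

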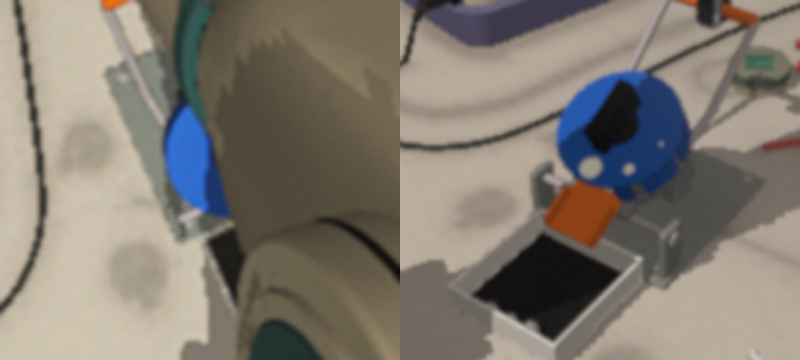

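The drum is tipped, and about three shiny spots show at the tray's near wall (around (503,307), (518,318) and (533,327) in the composite). I'll lower it now.

>>> play_rows(series=[[[0,0,1,1.5,0],[0,0,4.4,6,0],[0,0,7,10.5,0],[0,0,9.8,14.5,0],[0,0,12.3,19,0],[0,0,14.8,23,0],[0,0,17,27.5,0],[0,0,19.3,32,0],[0,0,21.5,36.5,0],[0,0,23.5,41,0],[0,0,25.3,46,0],[0,0,27,50.5,0],[0,0,28.7,55,0],[0,0,30.3,60,0],[0,0,31.5,65,0],[0,0,33,69.5,0],[0,0,34,74,0],[0,0,35.3,79,0],[0,0,36,84,0],[0,0,37,88,0]]])

```text
t: 13.13
tool_pos: [0.6658, 0.1333, 0.0608]
tool_rot: [-1.662, -2.664, 0.008]
ft_force: [-25.1, -7.3, 53.7]
finger_gap: 0.0107
grasp_force: 44.8
```

>>> play_rows(series=[[[0,0,0,0.5,0],[0,0,0,0.5,0],[0.3,0,0,0.5,0],[1,0,0,0.5,0],[1,0,0,0.5,0],[1,0,0,0.5,0],[1,0,0,0.5,0],[1,0,0,0.5,0],[1,0,0,-20,0],[1,0,0,-50,0],[1,0,0,-90,0],[1,0,0,-120,0],[1,0,0,-150,0],[1,80,0,-150,0],[1,120,0,-150,0],[1,160,0,-150,0],[1,200,0,-150,0],[1,200,0,-150,0],[1,200,0,-150,0],[1,200,0,-150,0]]])

```text
t: 14.8
tool_pos: [0.5775, 0.3174, 0.2074]
tool_rot: [-1.654, -2.67, -0.002]
ft_force: [0.5, -0.7, -0.3]
finger_gap: 0.0857
grasp_force: 0.0
```

```bash
python3 - <<'E'
from h import *
a=bot.snapshot("top")[110:270,215:310];b=bot.snapshot("scene")[130:280,150:310]
f=lambda i:cv2.resize(i,(int(500*i.shape[1]/i.shape[0]),500),interpolation=2)
cv2.imwrite("pics/end.png",cv2.resize(np.hstack([f(a),f(b)]),(800,482)))
s=bot.state();print(s['t'],s['tool_pos'],s['ft_force'],s['qvel'].round(3) if hasattr(s['qvel'],'round') else s['qvel'])
E
```

```text
14.9 [0.58000551 0.31279587 0.20701853] [ 0.34013488 -0.24501326 -0.83290689] [ 0.028  0.001  0.016 -0.002 -0.002  0.001 -0.004]
```

View pics/end.png

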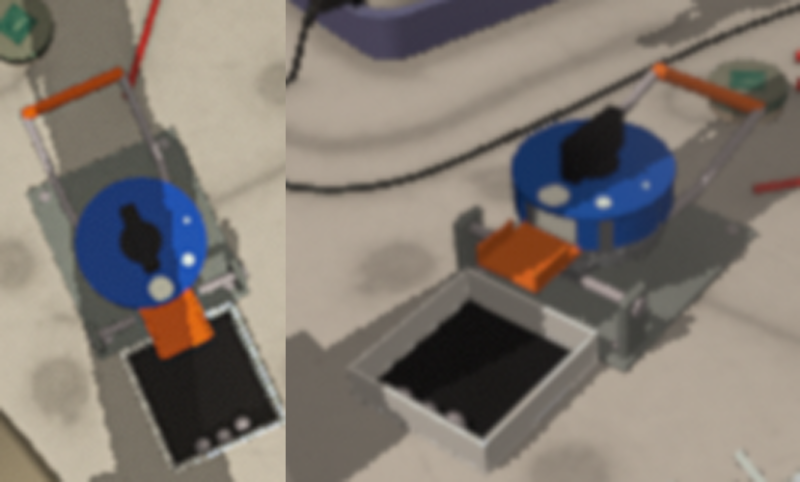

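Three balls lie along the tray's far edge (left panel (203,445), (223,435), (242,423)), the drum looks level, and the largest dot stands at the spout. I'll check level and dial numerically, then hand in.

```bash
python3 - <<'E'
from h import *
im=bot.snapshot("top");H,S,V=cv2.split(cv2.cvtColor(im,cv2.COLOR_BGR2HSV))
roi=np.zeros(H.shape,bool);roi[115:235,215:310]=1
o=blobs(roi&(H>3)&(H<18)&(S>170)&(V>80),15);print(o,'ref 238.4 140.8')
roi[:]=0;roi[175:212,242:282]=1
w=blobs(roi&(S<110)&(V>110),3);c=np.array([.535,.072])
for a,p in w:
    d=ray('top',p,.095)[:2]-c;print(a,np.arctan2(d[1],d[0])%(2*np.pi),np.linalg.norm(d))
e=np.hypot(*(o[0][1]-[238.4,140.8]))
big=max(w,key=lambda t:t[0])[1];d=ray('top',big,.095)[:2]-c
dial=1.6+np.arctan2(d[1],d[0])%(2*np.pi)-3.599
print(e,dial)
if e<1 and abs(dial-1.6)<.14: print(bot.hand_in())
E
```

```text
[(np.int32(117), array([239.        , 140.44444444])), (np.int32(321), array([273.73520249, 217.81308411]))] ref 238.4 140.8
7 5.2841752081927 0.05766289212956397
4 5.166531530216346 0.0421833803570517
15 4.374759622455913 0.0432641847146196
64 3.5809540239335997 0.04294007931041248
3 4.039900467800454 0.06419046051766715
0.6974379922877818 1.5819540239335996
the job is handed in; nothing more can be done
None
```

The job is handed in at about 15 s of the 51 s allowed. All three balls are in the tray, the drum is back level, the dial measures about 1.58 rad, and the gripper is clear of everything; the judge's result was not shown.

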